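# Zero the balance and point out the sample to weigh

## Task

Brief a trainee on the next weighing: first press the zero key of the balance (the left one of its two round keys, seen from the robot) fully down with the fingertips. Then point at the short wide jar on the steel tray, holding the fingertips two to three centimetres above the middle of its lid for at least one second, and then point in the same way at the middle of the balance's empty round pan and finish there, still pointing. Do not touch, lift or point at any other container on the tray, do not touch the jar or the pan, leave the other key alone, and leave all else on the bench where it stands.

Things in the scene. Friction and masses are not known exactly. Their poses are not given: they have to be found in the camera images.
- balance: white top-loading bench balance, fixed to the bench; 260 mm deep (its x) by 200 mm wide (its y), deck 52 mm high; origin at the centre of its underside. Its front, with the two keys and a dark display between them, is its -x side and faces the robot (yawed up to 0.28 rad); the pan is in the rear half. It stands left or right of the tray.
- tare_key_top (a point): centre of the top of the zero key: round grey key 26 mm across in a grey housing on the balance's deck, at its left front as seen from the robot (balance +y side). Its top is about 73 mm above the bench; it goes straight down 5 mm, 3 N when fully down, and springs back.
- tare_key (a joint): travel of the zero key, m: 0 up, 0.005 fully down
- power_key_top (a point): centre of the top of the other, identical key, at the right front of the balance (balance -y side), 130 mm from the zero key. Not to be pressed.
- power_key (a joint): travel of the other key, m: 0 up, 0.005 fully down
- pan: the balance's empty round steel pan, fixed, 124 mm across and 6 mm thick; origin at the centre of its underside, 66 mm above the bench
- pan_top (a point): centre of the pan's upper face, 72 mm above the bench; z up
- tray: fixed steel tray 250 x 250 mm, 6 mm thick with a 12 mm high rim; origin at the centre of its underside. Four white-capped containers stand loose on it in two rows of two, about 130 mm apart, in any order.
- jar: THE SAMPLE: short wide white jar with a wide white lid, 72 mm across and 72 mm high, on the tray; origin at the centre of its underside
- jar_top (a point): centre of the top of the jar's lid (78 mm above the bench); z up
- tall_bottle: bystander: clear round bottle with a white cap, 56 mm across, 145 mm high, on the tray; origin at the centre of its underside
- tall_bottle_top (a point): centre of the top of its cap; z up
- square_bottle: bystander: clear square bottle with a white cap, 54 mm wide, 135 mm high, on the tray; origin at the centre of its underside
- square_bottle_top (a point): centre of the top of its cap; z up
- small_bottle: bystander: narrow white bottle with a white cap, 38 mm across, 74 mm high, on the tray; origin at the centre of its underside
- small_bottle_top (a point): centre of the top of its cap; z up
- beaker: bystander: empty glass beaker 70 mm across, 90 mm high, beyond the work; origin at the centre of its underside
- dish: bystander: clear round dish 90 mm across, 15 mm high, at the right; origin at the centre of its underside
- wash_bottle: bystander: white bottle 64 mm across, 160 mm high, at the left; origin at the centre of its underside
- spatula: bystander: spatula 180 mm long lying crosswise at the left near the robot
- case: bystander: flat clear and white case 170 x 60 x 22 mm at the right near the robot; origin at the centre of its underside
Not all that is in view belongs to the job. What is shaped like the jar but pink is not meant.

How it is judged:
By the outcome, as a careful person would: the job done as asked, in the order asked, and still so for the second after the job is handed in, with the robot touching nothing.
It also fails if it takes over 58 s, if anything falls off the work surface, if the arm or the gripper's body presses on something with over 40 N, if the wrist force passes 120 N, or if a joint passes its speed limit or range.

## Robot

A 6-joint arm with a two-finger parallel gripper is mounted at the origin on the work surface. World frame = base frame: x ahead of the robot, y to its left, z up, the work surface at z = 0. Lengths are in m, angles in degrees, forces in N, time in s.
With the tool pointing down it reaches from about 0.275 to 0.875 m from the base axis. Payload 12.5 kg.
Tool frame: the origin (TCP) lies between the finger pads; the fingertips stand 17 mm ahead of it and the grasp point (between the pads) lies 2 mm behind it (bot.tip_reach is the distance from the TCP to the fingertips, in m); x points along the fingers, y is the direction in which the jaws open and shut, and the axes are right-handed (so a half turn about x gives the same grasp; the last joint's range is limited). The gripper opens to 85 mm and grips with 20 to 120 N. Pads are 22 mm wide; open, the fingers measure 114 mm over their backs; the gripper's body (76 mm by 85 mm) begins 54 mm behind the grasp point. The pads swing forward as they close: fully open they stand 13 mm farther back than shut.
Start: joints at [60.47, 20.094, 94.641, -0, 65.266, -4.847], TCP at [0.23, 0.5, 0.248] pointing down, gripper open.
Joint ranges: [-157.81, 157.81], [-45, 120.19], [0.68, 151.7], [-89.99, 269.99], [4.06, 180], [-164.3, 164.3]. Speed limits (degrees/s): [127.2, 127.2, 159.86, 180, 180, 180].

## Interface

Orientations are given as a 3x3 rotation matrix whose columns are the frame's x, y, z axes.
In Python, from cell import bot, imaging, workorder gives the robot as it stands. The module is installed in compiled form; this text tells all that it offers.
- The arm moves only by the shell command python3 -m inch 'ROWS' [FORCE]. ROWS is JSON, a list of rows, each a list of 7 numbers: the shift along the tool's x, y, z normalised to -1 to 1, where 1 is 0.2 m, then the turn, a rotation vector about the tool's x, y, z normalised to -1 to 1, where 1 is 45 degrees, then the opening in per cent of the stroke, from 0 (shut) to 100 (fully open). In form: [[dx, dy, dz, rx, ry, rz, claw], ...]. A call has 1 to 10 rows; each row is the pose to reach, as a shift and turn from the pose commanded when the call began, along the tool's axes at that moment; what a row does not reach only later rows make up. A row lasts 1/8 s, in which the tool goes at most 62.5 mm and 10.7 degrees, less where a joint would pass 70% of its speed; a pose out of reach is approached as far as the arm can. A call with a number of a shift or a turn outside -1 to 1 is refused whole. A call with a gripper value outside its range is refused whole. The fingers move at their own pace and stop on an object; FORCE is the grip in N (left out, the last holds). Time passes only in rows, so rows that repeat a pose let the fingers close. It gives the time, the measured TCP pose, the force and the opening at its end, in the units of the state.
- bot.state(): the state, without advancing time (a new reading comes with each control period).
- imaging.camera(name): name is "scene" or "side" or "wrist"; returns the picture (400x640x3 uint8, blue, green, red); there is no depth.
- imaging.get_calibration(name): a dict with "fovy" (degrees; the focal length in pixels is half the picture's height over the tangent of half this angle, whatever the lens; pixels are square), "cx", "cy" (the principal point, pixels), "rvec" (rotation vector, rad) and "tvec" (3), from world to camera coordinates, as OpenCV has them. Camera axes: x right, y down, z forward; pixel columns grow to the right and rows downward; lengths in m; the calibration is good to about 2 mm. A picture is of the moment at which its call begins: read the wrist's pose just before it. get_calibration takes no time and is no camera call; for the wrist camera it gives the pose at the moment of the call.
- workorder.finish_job(): hands the job in, once; it reports no verdict.
The state is a dict: "clock": time; "joints": joint angles; "qvel": joint speeds; "joint_torque": joint torques, N m; "tcp_pos": TCP position; "tool_rot": TCP orientation; "force": force on the tool from outside, world axes, zero at the start; "torque": the same for the moment, N m; "grip_width": finger opening in m.
Only numpy, scipy, OpenCV 4.12 (cv2) and the standard library are available. Lean on these libraries where they do the work, as an engineer would, in place of code of your own. Each camera call takes 0.05 s, during which the arm holds its last target. There are 200 camera calls.

## Working session

There is one attempt and no reset: what is moved stays moved. The work goes in short steps, Python scripts to look and compute and a shell command to move; the robot and the scene stay as the last step left them, time stands still between calls to the robot, and variables do not carry over. Pictures are saved under pics/ and viewed, about 8 in all and at most 12, crops included, and the job is handed in when it is done.

```bash
mkdir -p pics; python3 - <<'E'
from cell import bot, imaging
import cv2,json
s=bot.state();print(s['clock'],s['tcp_pos'],s['tool_rot'],s['force'],s['grip_width'],bot.tip_reach)
for n in("scene","side"):
    cv2.imwrite(f"pics/{n}0.png",imaging.camera(n));print(n,imaging.get_calibration(n))
E
```

```text
0.0 [0.22949457 0.49947425 0.24774948] [[-6.05452479e-04  4.17613555e-01  9.08624539e-01]
 [-1.02415642e-03  9.08623970e-01 -4.17613976e-01]
 [-9.99999292e-01 -1.18341908e-03 -1.22427030e-04]] [0.61899236 0.2152087  0.86584805] 0.08570030750978225 0.017
scene {'fovy': 42.40030291026911, 'cx': 320.8405932107109, 'cy': 204.04889861460674, 'rvec': array([ 2.41890933,  1.0971646 , -0.30384646]), 'tvec': array([-0.33304257, -0.27702386,  1.57346712])}
side {'fovy': 49.76055190090801, 'cx': 312.2784556818144, 'cy': 203.40308092416544, 'rvec': array([ 2.04859376, -0.74048805,  0.38384323]), 'tvec': array([-0.40682404,  0.26758011,  1.12441498])}
```

View pics/scene0.png

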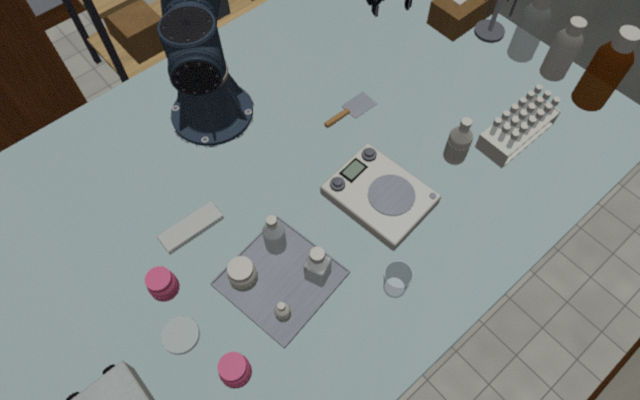

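View pics/side0.png

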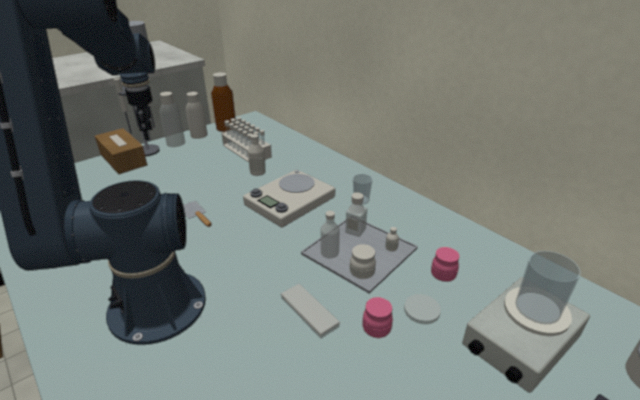

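The scene view shows the balance near (380,193), with keys at (369,154) and (337,184) and the pan at (391,195). The tray has white-capped containers at (272,232) tall, (317,262) square, (282,310) small and (241,270) short and wide. Pink jars stand off the tray at (161,282) and (235,369). The white one at (241,270) fits the jar: it is wide, short and on the tray. I'll confirm that in one enlarged crop and locate points in both views.

```bash
cat > h.py <<'E'
import numpy as np, cv2
from cell import bot, imaging
def cal(n):
    c=imaging.get_calibration(n);f=200/np.tan(np.radians(c['fovy']/2))
    return np.array([[f,0,c['cx']],[0,f,c['cy']],[0,0,1]]),cv2.Rodrigues(c['rvec'])[0],c['tvec'],c['rvec']
def plane(n,uv,z,c=None):
    K,R,t,_=c or cal(n);d=R.T@np.linalg.inv(K)@[*uv,1];o=-R.T@t
    return o+d*(z-o[2])/d[2]
def proj(n,p,c=None):
    K,R,t,r=c or cal(n);return cv2.projectPoints(np.array(p,float).reshape(-1,3),r,t,K,None)[0].reshape(-1,2)
E
python3 - <<'E'
from h import *
S=dict(jar=((240,265),.078),keyL=((369,153),.073),keyR=((337,183),.073),pan=((391,194),.072))
for k,(uv,z) in S.items():
    p=plane("scene",uv,z);print(k,p.round(4),proj("side",p).round(1))
a=cv2.imread("pics/scene0.png");b=cv2.imread("pics/side0.png")
r=lambda i,x,y,w,h,s:cv2.resize(i[y:y+h,x:x+w],None,fx=s,fy=s,interpolation=cv2.INTER_CUBIC)
A=np.hstack([r(a,205,205,150,110,2.6667)[:290],r(a,310,135,150,110,2.6667)[:290]])
B=np.hstack([r(b,295,185,150,110,2.6667)[:290],r(b,215,155,150,110,2.6667)[:290]])
cv2.imwrite("pics/crop.png",np.vstack([A,B]))
E
```

```text
jar [ 0.4937 -0.2452  0.078 ] [[359.5 250.6]]
keyL [0.4586 0.2172 0.073 ] [[256.1 189.3]]
keyR [0.4727 0.0873 0.073 ] [[281.9 203.9]]
pan [0.5902 0.1705 0.072 ] [[295.2 182.1]]
```

View pics/crop.png

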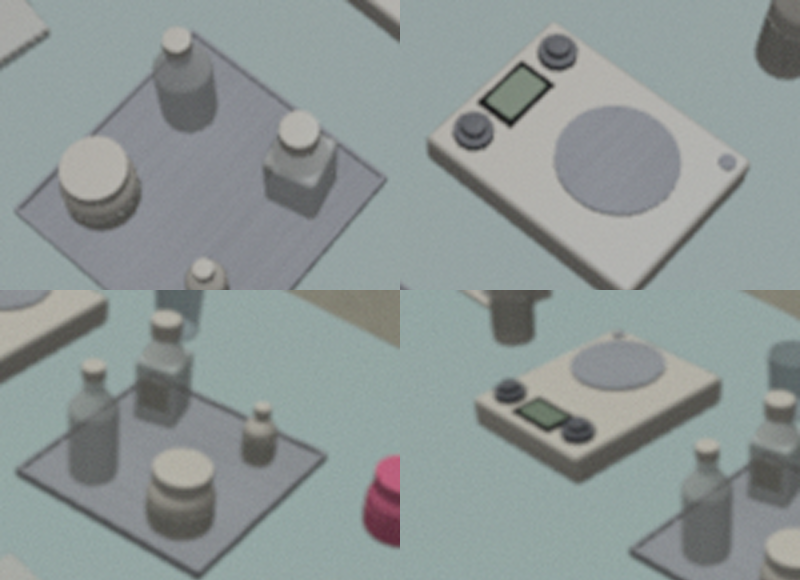

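The crop confirms the short wide white jar on the tray: lid at scene (240.6,268.5), side (363.5,251.5). It also shows the two keys and the empty pan. Next I'll combine both views, using the known heights and the 130 mm key spacing.

```bash
python3 - <<'E'
from h import *
P=dict(jar=((240.6,268),(363.6,251.5),.078),keyL=((369.2,151.7),(256.3,190),.073),keyR=((337.8,182),(281.8,205),.073),pan=((391.4,195),(296.8,182.8),.072))
W={}
for k,(a,b,z) in P.items():
    pa,pb=plane("scene",a,z),plane("side",b,z)
    M=[K@np.c_[R,t] for K,R,t,_ in map(cal,("scene","side"))]
    X=cv2.triangulatePoints(M[0],M[1],np.array(a,float),np.array(b,float)).ravel();X=X[:3]/X[3]
    W[k]=(pa+pb)/2;print(k,pa.round(4),pb.round(4),X.round(4))
d=W['keyL']-W['keyR'];print(np.linalg.norm(d),np.degrees(np.arctan2(-d[0],d[1])))
s=bot.state();R=s['tool_rot'];tip=s['tcp_pos']+R[:,0]*.017
for k,h in(('keyL',.03),):
    print(k,(R.T@(W[k]+[0,0,h]-tip)/.2).round(3))
E
```

```text
jar [ 0.5009 -0.2488  0.078 ] [ 0.4994 -0.2553  0.078 ] [ 0.5011 -0.2502  0.0756]
keyL [0.4558 0.2206 0.073 ] [0.4568 0.213  0.073 ] [0.4573 0.2186 0.0726]
keyR [0.4718 0.091  0.073 ] [0.4686 0.0823 0.073 ] [0.4715 0.0906 0.0695]
pan [0.593  0.1692 0.072 ] [0.5917 0.163  0.072 ] [0.5935 0.1685 0.0704]
0.1309172486959762 6.070201917805879
keyL [ 0.64  -0.81   1.621]
```

```bash
python3 -m inch '[[0,-0.1,0.2,0,0,0,0],[0,-0.25,0.5,0,0,0,0],[0,-0.4,0.8,0,0,0,0],[0,-0.5,1,0,0,0,0],[0,-0.5,1,0,0,0,0]]'; python3 -m inch '[[0.1,-0.15,0.3,0,0,0,0],[0.3,-0.31,0.6,0,0,0,0],[0.34,-0.31,0.62,0,0,0,0],[0.34,-0.31,0.62,0,0,0,0],[0.34,-0.31,0.62,0,0,0,0],[0.34,-0.31,0.62,0,0,0,0]]'
python3 - <<'E'
from h import *
s=bot.state();c=cal("wrist");cv2.imwrite("pics/w1.png",imaging.camera("wrist"))
print(s['clock'],s['tcp_pos'],s['grip_width'],s['force'])
tip=s['tcp_pos']+s['tool_rot'][:,0]*.017
print(proj("w",[[.4565,.2175,.073],[.4708,.0875,.073],[.5925,.167,.072],tip],c).round(0))
E
```

```text
clock: 0.72
tcp_pos: [0.3712, 0.323, 0.2481]
tool_rot: [[-0.0, 0.421, 0.907], [-0.001, 0.907, -0.421], [-1.0, -0.001, 0.0]]
force: [-0.2, 0.3, -0.7]
grip_width: 0.0005
clock: 1.48
tcp_pos: [0.456, 0.2183, 0.1811]
tool_rot: [[0.001, 0.416, 0.909], [0.001, 0.909, -0.416], [-1.0, 0.001, 0.001]]
force: [-0.2, 0.7, 0.7]
grip_width: 0.0
1.475 [0.45604889 0.21834763 0.18108031] 2.3115390588934885e-05 [-0.23117907  0.65559257  0.66585687]
[[320. 204.]
 [181. 282.]
 [332. 357.]
 [321. 263.]]
```

View pics/w1.png

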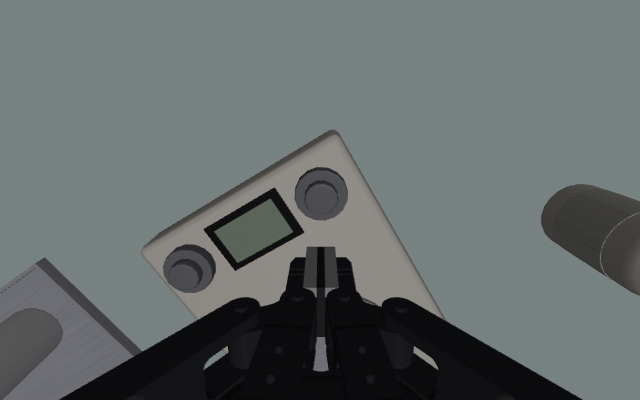

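The wrist view shows the zero key's top at (321,196), the other key at (186,273) and the closed fingertips around (321,265).

```bash
python3 - <<'E'
from h import *
s=bot.state();c=cal("wrist")
a=plane("w",(321,196),.073,c);b=plane("w",(185,273),.073,c);d=a-b
print(a,b,np.linalg.norm(d),np.degrees(np.arctan2(-d[0],d[1])))
u=d/np.linalg.norm(d)
R=s['tool_rot'];tip=s['tcp_pos']+R[:,0]*.017
for p in (a,(a+[.4565,.2175,.073])/2):print((R.T@(p-tip)/.2).round(3))
E
```

```text
[0.45147252 0.22062753 0.073     ] [0.46517131 0.09437925 0.073     ] 0.1269893107084396 6.192752050619345
[ 0.455  0.001 -0.027]
[ 0.455 -0.001 -0.012]
```

```bash
python3 -m inch '[[0.2,0,-0.02,0,0,0,0],[0.36,0,-0.02,0,0,0,0],[0.43,0,-0.02,0,0,0,0],[0.44,0,-0.02,0,0,0,0],[0.44,0,-0.02,0,0,0,0],[0.44,0,-0.02,0,0,0,0]]'
python3 - <<'E'
from h import *
cv2.imwrite("pics/w2.png",imaging.camera("wrist")[100:350,170:470]);s=bot.state();print(s['tcp_pos']+s['tool_rot'][:,0]*.017,s['force'])
c=cal("wrist");print(proj("w",[s['tcp_pos']+s['tool_rot'][:,0]*.017,[.4515,.2206,.073],[.4565,.2175,.073]],c)-[170,100])
E
```

```text
clock: 2.28
tcp_pos: [0.4533, 0.2191, 0.0932]
tool_rot: [[0.002, 0.418, 0.909], [0.001, 0.909, -0.418], [-1.0, 0.001, 0.001]]
force: [0.2, -0.3, 0.5]
grip_width: -0.0002
[0.4532019  0.21907222 0.07610144] [-0.70627491  0.20058973 -0.29549904]
[[150.77977246 163.41832365]
 [152.15605059 156.32187659]
 [150.65739358 166.84006834]]
```

View pics/w2.png

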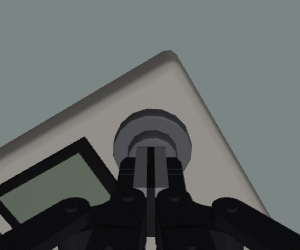

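The close view shows the closed tips just over the key cap, between about x=130 and 190 in the crop. I'll enlarge it to check centring.

```bash
python3 - <<'E'
import cv2
i=cv2.imread("pics/w2.png")[95:205,90:220]
cv2.imwrite("pics/w2b.png",cv2.convertScaleAbs(cv2.resize(i,None,fx=5,fy=5,interpolation=cv2.INTER_CUBIC),alpha=1.6))
E
```

```text
(no output)
```

View pics/w2b.png

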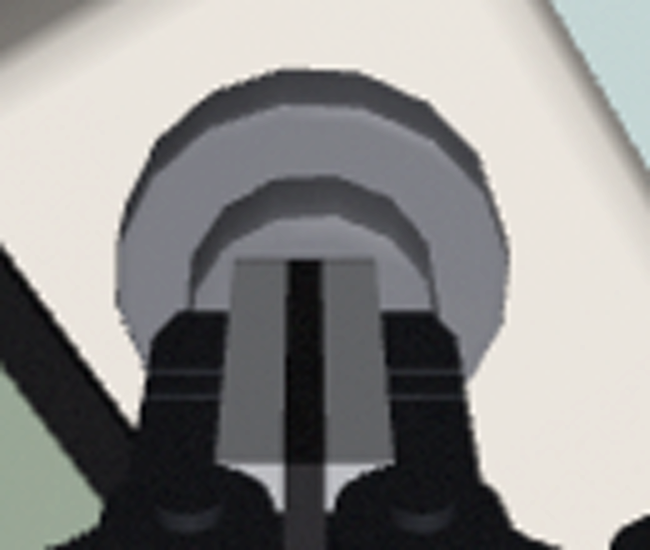

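The cap's centre lies about 2 mm from the tips' centre, ahead in tool -z, so I'll correct that and press gently.

```bash
python3 -m inch '[[0,0,-0.01,0,0,0,0],[0.015,0,-0.01,0,0,0,0],[0.025,0,-0.01,0,0,0,0],[0.03,0,-0.01,0,0,0,0],[0.035,0,-0.01,0,0,0,0],[0.035,0,-0.01,0,0,0,0],[0.035,0,-0.01,0,0,0,0]]'
```

```text
clock: 3.2
tcp_pos: [0.451, 0.2198, 0.0853]
tool_rot: [[0.0, 0.418, 0.909], [0.0, 0.909, -0.418], [-1.0, 0.0, 0.0]]
force: [-0.4, 1.9, 1.9]
grip_width: 0.0
```

```bash
python3 -m inch '[[0.004,0,0,0,0,0,0],[0.004,0,0,0,0,0,0],[0.004,0,0,0,0,0,0]]';python3 -m inch '[[0.004,0,0,0,0,0,0],[0.004,0,0,0,0,0,0],[0.004,0,0,0,0,0,0]]'
```

```text
clock: 3.58
tcp_pos: [0.451, 0.2198, 0.0849]
tool_rot: [[0.0, 0.418, 0.909], [0.0, 0.909, -0.418], [-1.0, 0.0, 0.0]]
force: [-2.7, 0.5, 9.9]
grip_width: 0.0002
clock: 3.95
tcp_pos: [0.4511, 0.2199, 0.0848]
tool_rot: [[0.0, 0.418, 0.909], [0.0, 0.909, -0.418], [-1.0, 0.0, 0.0]]
force: [-5.5, -0.4, 18.1]
grip_width: 0.0
```

The force jumped from about 2 N to 18 N with the tip at 0.068 m, which is the expected end stop, so the key is fully down. Next I'll lift clear and go over the jar.

```bash
python3 -m inch '[[-0.1,0,0,0,0,0,0],[-0.35,0,0,0,0,0,0],[-0.6,0,0,0,0,0,0],[-0.8,0,0,0,0,0,0],[-0.8,0,0,0,0,0,0],[-0.8,0,0,0,0,0,0]]'; python3 -m inch '[[0,-0.2,0.1,0,0,0,0],[0,-0.45,0.25,0,0,0,0],[0,-0.68,0.4,0,0,0,0],[0,-0.68,0.4,0,0,0,0]]'; python3 -m inch '[[0,-0.2,0.1,0,0,0,0],[0,-0.45,0.25,0,0,0,0],[0,-0.68,0.4,0,0,0,0],[0,-0.68,0.4,0,0,0,0]]'; python3 -m inch '[[0,-0.2,0.1,0,0,0,0],[0,-0.45,0.25,0,0,0,0],[0,-0.67,0.39,0,0,0,0],[0,-0.67,0.39,0,0,0,0],[0,-0.67,0.39,0,0,0,0],[0,-0.67,0.39,0,0,0,0]]'
python3 - <<'E'
from h import *
s=bot.state();c=cal("wrist");np.save("c.npy",np.array([*c],dtype=object),allow_pickle=True);cv2.imwrite("pics/w3.png",imaging.camera("wrist"))
print(s['clock'],s['tcp_pos'],s['force'])
print(proj("w",[[.498,-.249,.078],s['tcp_pos']+s['tool_rot'][:,0]*.017],c))
E
```

```text
clock: 4.7
tcp_pos: [0.4505, 0.2195, 0.2427]
tool_rot: [[-0.001, 0.418, 0.909], [-0.001, 0.909, -0.418], [-1.0, -0.001, -0.001]]
force: [-0.8, -0.4, -0.5]
grip_width: 0.0
clock: 5.2
tcp_pos: [0.4666, 0.0599, 0.2422]
tool_rot: [[-0.003, 0.421, 0.907], [-0.001, 0.907, -0.421], [-1.0, -0.002, -0.002]]
force: [0.0, -0.6, 0.5]
grip_width: 0.0003
clock: 5.7
tcp_pos: [0.4826, -0.0962, 0.2423]
tool_rot: [[-0.002, 0.421, 0.907], [0.0, 0.907, -0.421], [-1.0, -0.001, -0.002]]
force: [0.2, 1.2, -0.7]
grip_width: 0.0002
clock: 6.45
tcp_pos: [0.4977, -0.2469, 0.2434]
tool_rot: [[-0.001, 0.416, 0.909], [0.001, 0.909, -0.416], [-1.0, 0.0, -0.001]]
force: [0.2, -0.3, 0.2]
grip_width: 0.0002Traceback (most recent call last):
  File "<stdin>", line 2, in <module>
ValueError: could not broadcast input array from shape (3,3) into shape (3,)
```

```bash
python3 - <<'E'
from h import *
s=bot.state();c=cal("wrist");cv2.imwrite("pics/w3.png",imaging.camera("wrist"))
print(s['clock'],s['tcp_pos'],s['force'])
print(proj("w",[[.498,-.249,.078],s['tcp_pos']+s['tool_rot'][:,0]*.017],c))
E
```

```text
6.45 [ 0.49773347 -0.24691003  0.24339365] [ 0.24603894 -0.29251242  0.15496369]
[[318.74129855 183.71615783]
 [320.82431509 263.37636319]]
```

View pics/w3.png

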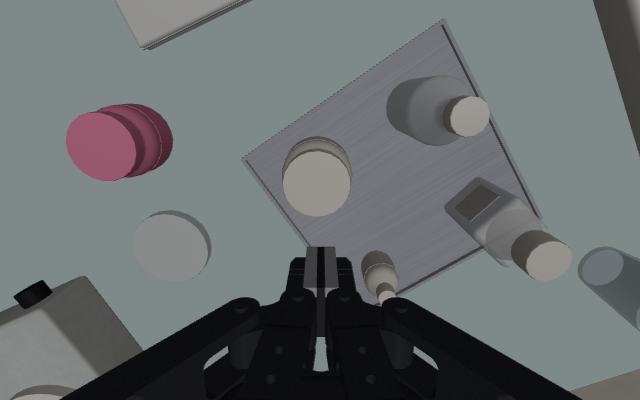

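The lid centre is at (316.5,182), against (318.7,183.7) predicted, so they agree to about 2 mm. The small bottle at (385,295) and the others are clear of the vertical descent.

```bash
python3 -m inch '[[0.2,-0.02,0,0,0,0,0],[0.4,-0.02,0,0,0,0,0],[0.55,-0.02,0,0,0,0,0],[0.61,-0.02,0,0,0,0,0],[0.61,-0.02,0,0,0,0,0],[0.61,-0.02,0,0,0,0,0]]'
python3 - <<'E'
from h import *
s=bot.state();c=cal("wrist");cv2.imwrite("pics/w4.png",imaging.camera("wrist"))
t=s['tcp_pos']+s['tool_rot'][:,0]*.017;print(s['clock'],t,s['force'])
print(proj("w",[[*t[:2],.078],t],c))
E
```

```text
clock: 7.25
tcp_pos: [0.4966, -0.2524, 0.123]
tool_rot: [[0.002, 0.417, 0.909], [-0.001, 0.909, -0.417], [-1.0, -0.0, 0.002]]
force: [-0.6, 0.5, 0.4]
grip_width: -0.0002
7.25 [ 0.49663135 -0.25237069  0.10595955] [-0.55054609  0.47636609  0.36384182]
[[320.78809514 238.69261327]
 [320.79531561 263.40790816]]
```

View pics/w4.png

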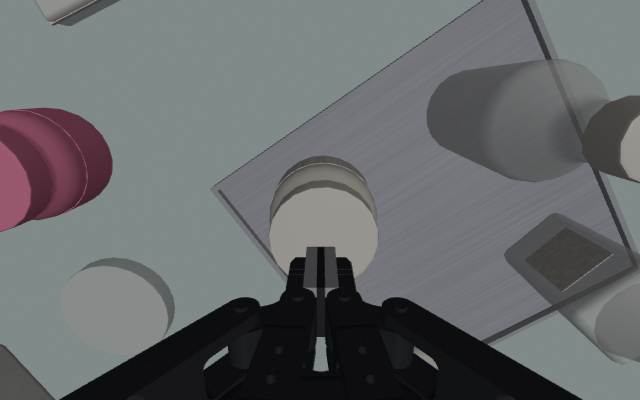

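The lid centre is about (323.5,241), and the point under the tips projects to (320.8,238.7), so they are within 2 mm. I'll trim, lower 3 mm to about 25 mm above the lid, and hold for more than 2 s.

```bash
R='x'; python3 -m inch '[[0.017,0.01,0.005,0,0,0,0],[0.017,0.01,0.005,0,0,0,0],[0.017,0.01,0.005,0,0,0,0],[0.017,0.01,0.005,0,0,0,0],[0.017,0.01,0.005,0,0,0,0],[0.017,0.01,0.005,0,0,0,0],[0.017,0.01,0.005,0,0,0,0],[0.017,0.01,0.005,0,0,0,0],[0.017,0.01,0.005,0,0,0,0],[0.017,0.01,0.005,0,0,0,0]]'; python3 -m inch '[[0,0,0,0,0,0,0],[0,0,0,0,0,0,0],[0,0,0,0,0,0,0],[0,0,0,0,0,0,0],[0,0,0,0,0,0,0],[0,0,0,0,0,0,0],[0,0,0,0,0,0,0],[0,0,0,0,0,0,0]]'
```

```text
clock: 8.55
tcp_pos: [0.4977, -0.2508, 0.1183]
tool_rot: [[-0.0, 0.418, 0.909], [-0.0, 0.909, -0.418], [-1.0, -0.0, 0.0]]
force: [-0.9, -0.8, -0.6]
grip_width: 0.0001
clock: 9.55
tcp_pos: [0.4977, -0.2508, 0.1183]
tool_rot: [[-0.0, 0.418, 0.909], [-0.0, 0.909, -0.418], [-1.0, -0.0, -0.0]]
force: [0.0, 0.6, -0.5]
grip_width: 0.0001
```

Held 23 mm above the lid for over 2 s without contact. Now I'll lift and go to the pan.

```bash
python3 -m inch '[[-0.25,0,0,0,0,0,0],[-0.55,0,0,0,0,0,0],[-0.8,0,0,0,0,0,0],[-0.8,0,0,0,0,0,0],[-0.8,0,0,0,0,0,0]]'; python3 -m inch '[[0,0.25,-0.05,0,0,0,0],[0,0.5,-0.1,0,0,0,0],[0,0.7,-0.15,0,0,0,0],[0,0.7,-0.15,0,0,0,0]]'; python3 -m inch '[[0,0.25,-0.05,0,0,0,0],[0,0.5,-0.1,0,0,0,0],[0,0.7,-0.15,0,0,0,0],[0,0.7,-0.15,0,0,0,0]]'; python3 -m inch '[[0,0.25,-0.05,0,0,0,0],[0,0.5,-0.1,0,0,0,0],[0.1,0.7,-0.16,0,0,0,0],[0.3,0.7,-0.16,0,0,0,0],[0.35,0.7,-0.16,0,0,0,0],[0.35,0.7,-0.16,0,0,0,0],[0.35,0.7,-0.16,0,0,0,0]]'
python3 - <<'E'
from h import *
s=bot.state();c=cal("wrist");cv2.imwrite("pics/w5.png",imaging.camera("wrist"))
t=s['tcp_pos']+s['tool_rot'][:,0]*.017;print(s['clock'],t,s['force'])
print(proj("w",[[*t[:2],.072],[.589,.169,.072]],c))
E
```

```text
clock: 10.18
tcp_pos: [0.4974, -0.2506, 0.2776]
tool_rot: [[-0.001, 0.418, 0.909], [0.0, 0.909, -0.418], [-1.0, 0.0, -0.001]]
force: [0.5, -0.5, -0.2]
grip_width: 0.0003
clock: 10.68
tcp_pos: [0.5287, -0.1087, 0.2767]
tool_rot: [[-0.003, 0.415, 0.91], [0.001, 0.91, -0.415], [-1.0, -0.0, -0.003]]
force: [-0.1, -0.4, 0.2]
grip_width: -0.0002
clock: 11.18
tcp_pos: [0.56, 0.0301, 0.2769]
tool_rot: [[-0.002, 0.415, 0.91], [0.0, 0.91, -0.415], [-1.0, -0.001, -0.002]]
force: [-0.3, -0.6, -0.5]
grip_width: -0.0
clock: 12.05
tcp_pos: [0.5903, 0.1686, 0.2097]
tool_rot: [[0.002, 0.419, 0.908], [0.0, 0.908, -0.419], [-1.0, 0.001, 0.002]]
force: [0.2, 1.0, -0.1]
grip_width: 0.0003
12.05 [0.59029924 0.16858399 0.19274959] [ 0.16259242  1.0045412  -0.14788517]
[[320.57152228 190.99009863]
 [320.37388798 189.43005763]]
```

View pics/w5.png

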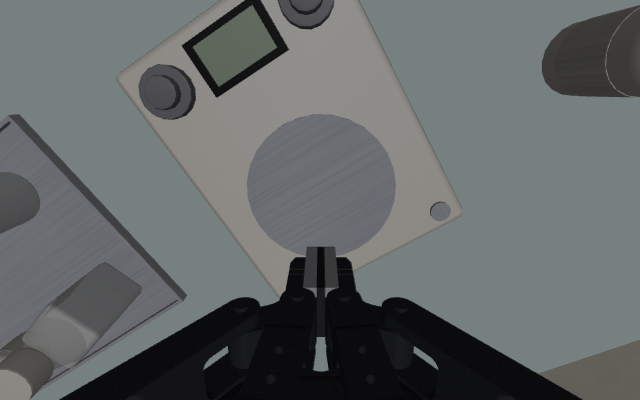

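The pan spans columns 247–396 and rows 113–258, so its centre is near (321.5,186). The tips project to (320.6,191), so I'll shift about 4 mm in tool -z and descend to 25 mm above it.

```bash
python3 -m inch '[[0.15,0,-0.02,0,0,0,0],[0.3,0,-0.02,0,0,0,0],[0.42,0,-0.02,0,0,0,0],[0.475,0,-0.02,0,0,0,0],[0.475,0,-0.02,0,0,0,0],[0.475,0,-0.02,0,0,0,0],[0.475,0,-0.02,0,0,0,0]]'
python3 - <<'E'
from h import *
s=bot.state();c=cal("wrist");cv2.imwrite("pics/w6.png",imaging.camera("wrist"))
t=s['tcp_pos']+s['tool_rot'][:,0]*.017;print(s['clock'],t,s['force'])
print(proj("w",[[*t[:2],.072]],c))
cv2.imwrite("pics/scene6.png",imaging.camera("scene"))
a=cv2.absdiff(imaging.camera("scene"),cv2.imread("pics/scene0.png"))
E
```

```text
clock: 12.98
tcp_pos: [0.5863, 0.171, 0.1143]
tool_rot: [[0.001, 0.418, 0.909], [0.0, 0.909, -0.418], [-1.0, 0.001, 0.001]]
force: [0.2, -0.7, -0.7]
grip_width: 0.0001
12.975 [0.58636337 0.17102418 0.09726655] [ 0.24252806 -0.66563353 -0.7339654 ]
[[320.74840542 240.82042587]]
```

View pics/w6.png

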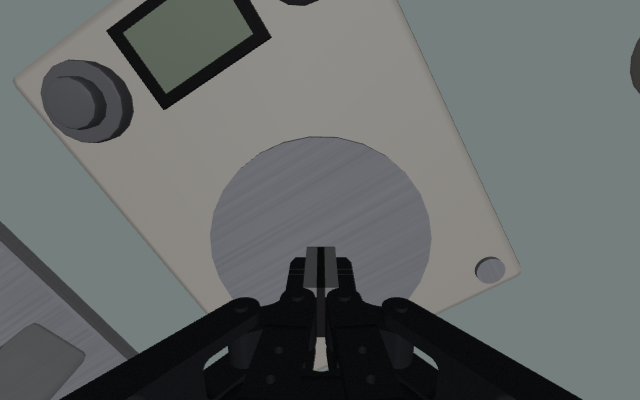

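View pics/scene6.png

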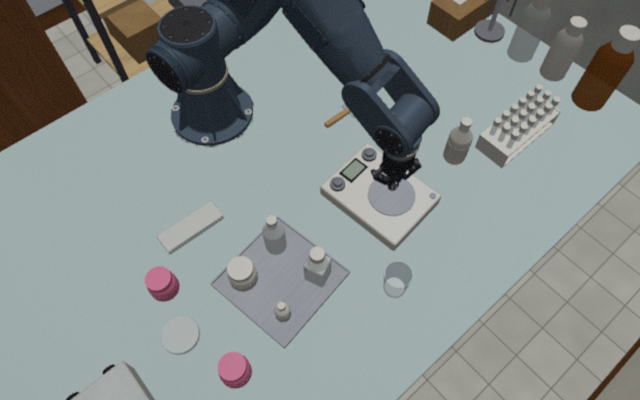

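The wrist view puts the pan centre at about (320.5,240), and the tips project to (320.7,240.8), 25 mm above the pan. In the scene view everything else stands where it was. I'll hold, then hand in.

```bash
python3 -m inch '[[0,0,0,0,0,0,0],[0,0,0,0,0,0,0],[0,0,0,0,0,0,0],[0,0,0,0,0,0,0],[0,0,0,0,0,0,0],[0,0,0,0,0,0,0],[0,0,0,0,0,0,0],[0,0,0,0,0,0,0],[0,0,0,0,0,0,0],[0,0,0,0,0,0,0]]'; python3 -c "
from cell import workorder
print(workorder.finish_job())"
```

```text
clock: 14.38
tcp_pos: [0.5859, 0.1709, 0.1133]
tool_rot: [[-0.0, 0.418, 0.909], [-0.0, 0.909, -0.418], [-1.0, -0.0, -0.0]]
force: [0.6, -0.1, 0.3]
grip_width: 0.0001
the job is handed in; nothing more can be done
None
```

The job is done and handed in at about 14.4 s. I pressed the zero key, pointed at the white jar, then pointed at the pan and finished there.

- **Zero key:** I pressed the left key with closed fingertips until it stopped hard at a tip height of 0.068 m. The force rose from about 2 N to 18 N, and the stop is where the key's 5 mm travel should end. The key's travel itself cannot be read, so "fully down" rests on that height and force.
- **Jar:** I held the tips about 23 mm above the middle of the lid for over 2 s, within about 2 mm of centre by the wrist camera, with no contact force.
- **Pan:** The tips finished about 24 mm above the pan, within about 2 mm of its centre by the wrist camera, with no contact. I held there for over 1 s before handing in.
- **Other objects:** The last scene picture, compared by eye with the first, shows nothing else moved.
- **Disagreements:** The scene, side and wrist cameras differed by 3–8 mm on some points. I used the close wrist views for the final corrections. No check failed.

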